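# Turn the mould and set the curing knob for the second face

### The arm

A 6-joint arm with a two-finger parallel gripper is mounted at the origin on the work surface. World frame = base frame: x ahead of the robot, y to its left, z up, the work surface at z = 0. Lengths are in m, angles in rad, forces in N, time in s.
With the tool pointing down it reaches from about 0.425 to 0.95 m from the base axis. Payload 3.5 kg.
Tool frame: the origin (TCP) lies at the very end of the fingers, on their centre line; the grasp point (between the pads) lies 19 mm behind it (ctrl.grip_point_offset is the distance from the TCP to the grasp point, in m); z points along the fingers, y is the line along which they close (so a half turn about z gives the same grasp; the last joint's range is limited). The gripper opens to 85 mm and grips with 20 to 120 N. Pads are 22 mm wide; open, the fingers measure 114 mm over their backs; the gripper's body (76 mm by 85 mm) begins 54 mm behind the grasp point. The pads swing forward as they close: fully open they stand 13 mm farther back than shut.
Start: joints at [-1.425, 0.286, 1.577, -0, 1.279, -0.15], TCP at [0.197, -0.646, 0.231] pointing down, gripper open.
Joint ranges: [-2.77, 2.77], [-0.9, 2.22], [0.21, 2.48], [-1.53, 4.67], [0.24, 2.81], [-2.84, 2.84]. Speed limits (rad/s): [2.79, 2.79, 3.14, 3.14, 3.14, 3.14].

### API

Orientations are given as a unit quaternion [x, y, z, w].
In Python, from plant import telemetry, vision, ctrl gives the robot as it stands.
- The arm moves only by the tool arm_command, never from a script. Its argument "series" is one flat list of numbers, 7 for each row, row after row: the shift along the tool's x, y, z in cm, then the turn, a rotation vector about the tool's x, y, z in degrees, then the closure, from 0 (fully open) to 1 (shut). A call has 1 to 10 rows; each row is the pose to reach, as a shift and turn from the pose commanded when the call began, along the tool's axes at that moment; what a row does not reach only later rows make up. A row lasts 1/12 s, in which the tool goes at most 41.7 mm and 7.16 degrees, less where a joint would pass 70% of its speed; a pose out of reach is approached as far as the arm can. A call with a gripper value outside its range is refused whole. The fingers move at their own pace and stop on an object; "force" is the grip in N (left out, the last holds). Time passes only in rows, so rows that repeat a pose let the fingers close. It gives the time, the measured TCP pose, the force, the opening and the grip force at its end, in the units of the state.
- telemetry.get_state(): the state, without advancing time (a new reading comes with each control period).
- vision.read_camera(name): name is "side" or "top"; returns a dict with "color" (384x512x3 uint8, blue, green, red), "K" (3x3 intrinsics, pixels), "D" ([k1, k2, p1, p2, k3] as OpenCV has them; the pictures are not rectified), "rvec" (rotation vector, rad) and "tvec" (3), from world to camera coordinates, as OpenCV has them. Camera axes: x right, y down, z forward; pixel columns grow to the right and rows downward; lengths in m; the calibration is good to about 2 mm. A picture is of the moment at which its call begins. There is no depth.
- ctrl.sign_off(): hands the job in; it is judged then, once.
The state is a dict: "time": time; "qpos": joint angles; "dq": joint speeds; "joint_efforts": joint torques, N m; "eef_pos": TCP position; "tcp_rot": TCP orientation; "contact_force": force on the tool from outside, world axes, zero at the start; "wrist_torque": the same for the moment, N m; "opening": opening from 0.0 (shut) to 1.0 (fully open); "finger_force": force on a finger pad.
Only numpy, scipy, OpenCV 4.12 (cv2) and the standard library are available. Lean on these libraries where they do the work, as an engineer would, in place of code of your own. Each camera call takes 0.05 s, during which the arm holds its last target. There are 200 camera calls.

### The job

The amber face of the pink mould has had its curing pass. Turn the mould so that its blue face stands flush against the lamp bar, within the length of the bar's window and flat on the plate, and let go of it; only then press the sprung knob on the control box down and, without forcing it, turn it clockwise from the amber mark to the blue mark and let it spring fully back up there. Do not tip the mould over, and leave the cup, bottle and spatula alone.

Things in the scene. Friction and masses are not known exactly. Their poses are not given: they have to be found in the camera images.
- station: Fixed curing station: aluminium plate 270 (x) x 300 (y) x 12 mm, origin at the centre of its underside on the table. On it a black lamp bar 40 thick x 240 long (y; 268 with end brackets) fills x = -130 to -90 mm, top 65 mm above the table. Its violet window faces the station's +x and is 150 mm long, its ends shown by white lines on the bar's top.
- lamp (a point): Middle of the lamp bar's window face at plate level: station x = -90 mm, y = 0, z = 12 mm (top of the plate). Axes as the station's; the face looks to +x.
- mould: Loose pink silicone mould on a plywood board, 90 (x) x 110 (y) x 50 mm high, 0.55 kg, on the station's plate; origin at the centre of its underside. Its -x face and top edge are blue (next to cure), its +y face and top edge amber (cured, starts towards the bar). On top a wooden grip rib 70 long (x) x 18 wide x 34 mm high. When correctly placed its axes are parallel to the station's.
- mould_blue (a point): Point at the bottom middle of the mould's blue face: mould x = -45 mm, y = 0, z = 0. Axes as the mould's.
- mould_grip (a point): Centre of the mould's grip rib, 67 mm above its underside. Axes as the mould's.
- control: Fixed control box: grey, 140 (x) x 130 (y) x 60 mm high, origin at the centre of its underside on the table, the knob in the middle of its top. Coloured marks lie round the knob 40 to 60 mm from its axis, at these angles from the box's +x, anticlockwise seen from above: amber +1.2 rad, blue 0, red -1.0 rad.
- knob_grip (a point): Point on the knob's vertical axis, in its grip bar, 104 mm above the table when up; moves and turns with the knob. Its x axis runs along the bar to the white pointer end. Black bar 66 long x 18 wide x 30 mm high (86 to 116 mm above the table when up) on a round skirt 72 mm across, 10 mm thick, its underside 16 mm above the box.
- knob (a joint): Turn of the knob in rad, clockwise seen from above: 0 at the amber mark (start), 1.2 at the blue mark, 2.2 at the red mark. It is locked at each mark unless the knob is pressed down, and springs back up only at a mark (within about 0.1 rad).
- knob_press (a joint): How far the knob is pressed down, in m: 0 up, 0.014 at the bottom stop; free to turn beyond about 0.011. The spring pushes back with 6 N when up and 12 N at the bottom.
- cup: Clear plastic cup, 76 mm across, 90 mm high, loose; origin at the centre of its underside. To be left alone.
- bottle: White bottle with a blue cap and an aqua label, 66 mm across, 150 mm high, loose; origin at the centre of its underside. To be left alone.
- spatula: Spatula with a wooden handle, 200 mm long, lying on the table, loose; origin under its middle. To be left alone.
Not all that is in view belongs to the job. Leave any yellow look-alike of the mould alone. Leave any green or turquoise look-alike of the control alone.

How it is judged:
On the way, in this order (a step that is already met when the one before it is completed fails the run):
1. the mould stands with its blue face flush against the lamp bar, flat on the plate, let go (x of mould_blue in the frame of lamp between -0.004 and 0.005 m and y of mould_blue in the frame of lamp between -0.02 and 0.02 m and z of mould_blue in the frame of lamp below 0.004 m and angle between the x axis of mould and the x axis of station, either way round below 0.07 rad and angle between mould's own z axis and vertical below 0.06 rad and linear speed of mould below 0.02 m/s and contact force between the fingers and mould below 0.2 N), for 0.2 s.
2. the knob is held pressed down and turned off the amber mark (value of joint knob_press above 0.007 m and value of joint knob above 0.4 rad).
At the end, for the whole second after the job is handed in: The mould's blue face is against the lamp bar (gap under 5 mm, within 4 degrees of parallel), its middle within 20 mm of the window's middle (so all of the face is within the window), resting flat on the plate; the knob points to the blue mark (within 0.12 rad) and has sprung fully up (within 2 mm) (x of mould_blue in the frame of lamp between -0.004 and 0.005 m and y of mould_blue in the frame of lamp between -0.02 and 0.02 m and z of mould_blue in the frame of lamp below 0.004 m and angle between the x axis of mould and the x axis of station, either way round below 0.07 rad and angle between mould's own z axis and vertical below 0.06 rad and linear speed of mould below 0.02 m/s and value of joint knob between 1.08 and 1.32 rad and value of joint knob_press below 0.002 m); the robot touches nothing.
It fails at once if the knob is forced round without being pressed down (0.12 rad or more away from every mark while pressed less than 6 mm) (value of joint knob_press below 0.006 m and (value of joint knob between 0.12 and 1.08 rad or value of joint knob between 1.32 and 2.08 rad)).
It fails at once if the mould is tipped over (more than 35 degrees) (angle between mould's own z axis and vertical above 0.6 rad).
It fails at once if the cup is disturbed (moved more than 30 mm) (distance of cup from where it was at the start of the episode above 0.03 m).
It fails at once if the bottle is disturbed (moved more than 30 mm) (distance of bottle from where it was at the start of the episode above 0.03 m).
It fails at once if the spatula is disturbed (moved more than 30 mm) (distance of spatula from where it was at the start of the episode above 0.03 m).
It also fails if it takes over 51 s, if anything falls off the work surface, if the arm or the gripper's body presses on something with over 40 N, if the wrist force passes 120 N, or if a joint passes its speed limit or range.

## Working session

There is one attempt and no reset: what is moved stays moved. The work goes in short steps, Python scripts to look and compute and a tool call to move; the robot and the scene stay as the last step left them, time stands still between calls to the robot, and variables do not carry over. Pictures are saved under pics/ and viewed, at most 10 in all, crops included, and the job is handed in when it is done.

Besides the shell and the picture viewer there is one more tool, called after "Emit:" as name(argument=value, ...) on one line, values as JSON. arm_command: Moves the arm, as the interface text tells. Its arguments: {"type":"object","properties":{"series":{"type":"array","items":{"type":"number"}},"force":{"type":"number"}},"required":["series"]}

```bash
mkdir -p pics; ls; python3 - <<'E'
from plant import telemetry, vision, ctrl
import cv2
for n in("side","top"):
    c=vision.read_camera(n); cv2.imwrite(f"pics/{n}0.png",c["color"]); print(n,c["K"].tolist(),c["D"],c["rvec"],c["tvec"])
s=telemetry.get_state();print(s)
E
```

```text
pics
side [[480.7169349172814, 0.0, 256.3339490409905], [0.0, 480.7169349172814, 187.59275287192432], [0.0, 0.0, 1.0]] [-0.10105734  0.          0.          0.          0.        ] [ 0.87681435 -2.57395035  1.05567314] [0.45490161 0.33355726 1.31970308]
top [[418.4996948053422, 0.0, 258.63023845862585], [0.0, 418.4996948053422, 187.51817515500954], [0.0, 0.0, 1.0]] [-0.08935503  0.          0.          0.          0.        ] [ 2.13626873 -2.16874131  0.11977478] [0.02420139 0.5676986  1.40002771]
{'time': 0.1, 'qpos': array([-1.42500090e+00,  2.87111750e-01,  1.57804828e+00,  7.31413170e-06,
        1.27858342e+00, -1.49990491e-01]), 'dq': array([ 1.41431918e-03, -1.86963842e-03, -3.11791452e-03,  6.31953411e-04,
       -9.21546400e-04,  7.31681707e-05]), 'joint_efforts': array([ 1.41500179e-03, -4.07294512e+01, -2.93698132e+01, -1.54775375e-04,
        3.40546903e-03,  9.05888484e-07]), 'eef_pos': array([ 0.19670539, -0.64507899,  0.2300528 ]), 'tcp_rot': array([ 9.89083339e-01,  1.47353289e-01,  5.75657318e-06, -1.07538682e-03]), 'contact_force': array([ 0.19262679,  0.16467607, -0.12014786]), 'wrist_torque': array([ 0.00845918, -0.00089334, -0.02909483]), 'finger_force': 0.0, 'opening': 1.0012191797810166}
```

View pics/top0.png

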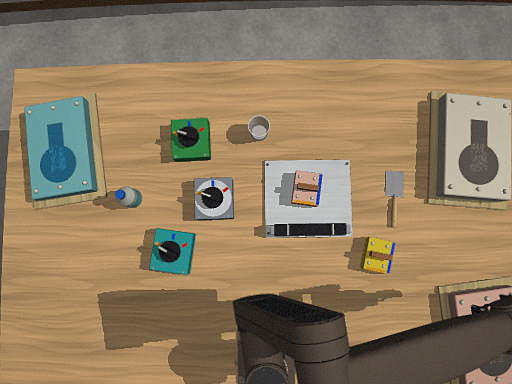

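View pics/side0.png

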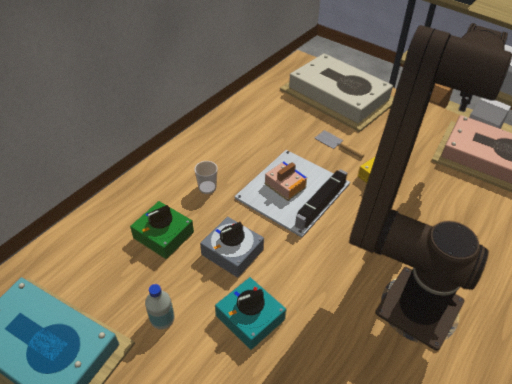

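The top view shows two possible moulds: the pink one at (307,188) on the plate, and a yellow look-alike at (378,255). There are three possible controls: grey at (214,198), green at (190,140) and teal at (172,252). I choose the pink mould and the grey box. The lamp bar is at (310,229), and the mould's blue edge faces image right. I'll check this choice in one close crop.

```bash
cat > h.py <<'E'
import numpy as np, cv2
from plant import telemetry, vision, ctrl
from scipy.spatial.transform import Rotation as R
def cam(n): return vision.read_camera(n)
def ray(c,uv,z):
    """pixels -> world points on plane z"""
    p=cv2.undistortPoints(np.float32(uv).reshape(-1,1,2),c["K"],c["D"])[:,0]
    M=cv2.Rodrigues(c["rvec"])[0]; o=-M.T@np.ravel(c["tvec"])
    d=np.c_[p,np.ones(len(p))]@M
    return o+d*((z-o[2])/d[:,2:])
def proj(c,P): return cv2.projectPoints(np.float32(P).reshape(-1,1,3),c["rvec"],c["tvec"],c["K"],c["D"])[0][:,0]
def hsv(c): return cv2.cvtColor(c["color"],cv2.COLOR_BGR2HSV)
E
python3 - <<'E'
from h import *
c=cam("top"); M=cv2.Rodrigues(c["rvec"])[0]; print(-M.T@np.ravel(c["tvec"]))
print(ray(c,[[307,188],[214,198],[310,229],[127,197]],0.06).round(3))
I=c["color"][150:245,185:360]; cv2.imwrite("pics/crop.png",cv2.resize(I,None,fx=4.5,fy=4.5,interpolation=cv2.INTER_CUBIC))
E
```

```text
[3.92101151e-01 2.78259472e-04 1.45917840e+00]
[[ 0.561 -0.147  0.06 ]
 [ 0.532  0.166  0.06 ]
 [ 0.423 -0.154  0.06 ]
 [ 0.54   0.464  0.06 ]]
```

View pics/crop.png

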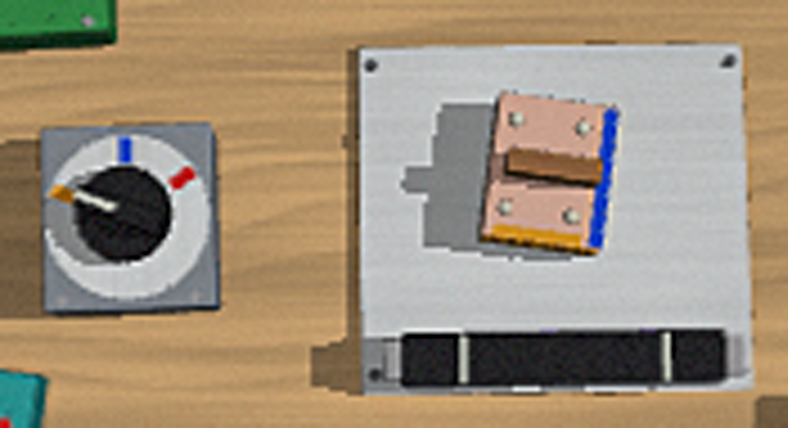

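The crop confirms the choice: the pink mould's blue strip is on the right (full-image x about 321, y 174–206) and its amber strip is at the bottom. The grey box has amber, blue and red marks, and its pointer is at amber. The bar's window lines are at about (288,229) and (333,229).

```bash
python3 - <<'E'
from h import *
c=cam("top"); H=hsv(c)
F=lambda a:np.float32(a)/4.5+[185-.4,150-.4]
P=ray(c,F([[360,47],[742,45],[752,388],[363,394]]),.012)[:,:2]
print("plate",P.round(4).tolist(),[np.linalg.norm(P[i]-P[i-1]).round(4) for i in range(4)])
x=(P[0]-P[3])+(P[1]-P[2]); y=(P[0]-P[1])+(P[3]-P[2])
print("centre",P.mean(0),"yaw",np.degrees([np.arctan2(x[1],x[0]),np.arctan2(-y[0],y[1])]))
W=ray(c,F([[464,332],[463,383],[666,331],[668,381]]),.065);print("lines",W.round(4)[:,:2].tolist())
def blob(lo,hi,box,z,name):
    m=cv2.inRange(H,lo,hi); k=np.zeros_like(m); u0,v0,u1,v1=box; k[v0:v1,u0:u1]=m[v0:v1,u0:u1]
    v,u=np.nonzero(k); w=ray(c,np.c_[u,v],z)[:,:2]
    (cx,cy),(a,b),th=cv2.minAreaRect(np.float32(w)); 
    e,V=np.linalg.eigh(np.cov(w.T)); 
    print(name,len(u),"rect",round(cx,4),round(cy,4),round(a,4),round(b,4),round(th,1),"mean",w.mean(0).round(4),"dir",np.degrees(np.arctan2(V[1,1],V[0,1])).round(1)); return w
blob((100,120,60),(130,255,255),(300,165,330,215),.062,"mouldblue")
blob((15,130,100),(25,255,255),(288,195,322,212),.062,"mouldamber")
blob((5,80,100),(14,170,200),(295,178,322,198),.096,"rib?")
b=blob((100,150,60),(130,255,255),(205,175,222,190),.06,"ctlblue").mean(0)
r=blob((170,130,60),(180,255,255),(215,180,235,200),.06,"ctlred").mean(0)
a=blob((10,130,60),(25,255,255),(193,185,206,200),.06,"ctlamber").mean(0)
B=ray(c,F([[42,130],[214,124],[217,308],[44,312]]),.06)[:,:2];print("box",B.round(4).tolist(),B.mean(0),[np.linalg.norm(B[i]-B[i-1]).round(4) for i in range(4)])
E
```

```text
plate [[0.6678, -0.0065], [0.6648, -0.3054], [0.3981, -0.3024], [0.3986, -0.0045]] [np.float64(0.2692), np.float64(0.2989), np.float64(0.2667), np.float64(0.2979)]
centre [ 0.53229855 -0.15467645] yaw [-0.53213693 -0.3314873 ]
lines [[0.4427, -0.0796], [0.4053, -0.078], [0.441, -0.229], [0.4042, -0.2293]]
mouldblue 82 rect 0.5564 -0.1865 0.0096 0.1027 81.1 mean [ 0.5549 -0.1862] dir 171.2
mouldamber 68 rect 0.5128 -0.1398 0.0809 0.0105 80.9 mean [ 0.5128 -0.1363] dir 80.5
rib? 100 rect 0.5613 -0.1418 0.0767 0.0532 86.6 mean [ 0.563  -0.1438] dir 78.2
ctlblue 10 rect 0.5828 0.1711 0.0034 0.0137 90.0 mean [0.5828 0.1711] dir -179.9
ctlred 1 rect 0.5583 0.1323 0.0 0.0 0.0 mean [0.5583 0.1323] dir nan
ctlamber 22 rect 0.5567 0.2238 0.0408 0.0272 0.3 mean [0.5539 0.2247] dir 45.2
box [[0.5993, 0.2344], [0.6017, 0.1044], [0.4634, 0.1031], [0.4622, 0.2323]] [0.53163753 0.16856487] [np.float64(0.1371), np.float64(0.13), np.float64(0.1382), np.float64(0.1292)]<stdin>:13: RuntimeWarning: Degrees of freedom <= 0 for slice
  c *= np.true_divide(1, fact)
  c *= np.true_divide(1, fact)
```

```bash
cat >> h.py <<'E'
def goto(x,y,z,ang,s=None):
    """move in tool axes (cm, deg) to TCP x,y,z, pointing down, tool y at yaw ang (deg)"""
    s=s or telemetry.get_state(); a=np.radians(ang)
    Y=np.array([np.cos(a),np.sin(a),0]); Z=np.array([0,0,-1.]); T=R.from_matrix(np.c_[np.cross(Y,Z),Y,Z])
    R0=R.from_quat(s["tcp_rot"])
    print("shift cm",(R0.inv().apply(np.array([x,y,z])-s["eef_pos"])*100).round(2),"turn",np.degrees((R0.inv()*T).as_rotvec()).round(2))
E
python3 -c "
from h import *
goto(.562,-.146,.16,-9)"
```

```text
shift cm [ 49.49 -37.1    7.11] turn [-7.000e-02 -6.000e-02 -6.405e+01]
```

Emit:
arm_command(series=[25,-18.5,2,0,0,-32,0,25,-18.5,2,0,0,-32,0,25,-18.5,2,0,0,-32,0,25,-18.5,2,0,0,-32,0,25,-18.5,2,0,0,-32,0,25,-18.5,2,0,0,-32,0,25,-18.5,2,0,0,-32,0,25,-18.5,2,0,0,-32,0], force=60)

```text
time: 0.87
eef_pos: [0.3838, -0.3918, 0.2107]
tcp_rot: [0.91, 0.416, 0.001, -0.001]
contact_force: [-1.0, 0.5, 0.7]
opening: 0.998
finger_force: 0.0
```

Emit:
arm_command(series=[29,6,5,0,0,-32,0,29,6,5,0,0,-32,0,29,6,5,0,0,-32,0,29,6,5,0,0,-32,0,29,6,5,0,0,-32,0,29,6,5,0,0,-32,0,29,6,5,0,0,-32,0,29,6,5,0,0,-32,0,29,6,5,0,0,-32,0])

```text
time: 1.62
eef_pos: [0.6189, -0.214, 0.1599]
tcp_rot: [0.759, 0.651, -0.0, -0.001]
contact_force: [0.2, 0.0, 0.4]
opening: 0.996
finger_force: 0.0
```

```bash
python3 -c "
from h import *
goto(.562,-.146,.16,-9)"
```

```text
shift cm [ 5.85 -6.67  0.01] turn [-0.1  -0.05  0.18]
```

Emit:
arm_command(series=[5.85,-6.7,0,0,0,0,0,5.85,-6.7,0,0,0,0,0,5.85,-6.7,3,0,0,0,0,5.85,-6.7,5,0,0,0,0,5.85,-6.7,7,0,0,0,0,5.85,-6.7,9,0,0,0,0,5.85,-6.7,9,0,0,0,0])

```text
time: 2.2
eef_pos: [0.5567, -0.1481, 0.0673]
tcp_rot: [0.761, 0.648, -0.002, -0.004]
contact_force: [-0.9, 0.4, -0.0]
opening: 0.996
finger_force: 0.0
```

```bash
python3 -c "
from h import *
goto(.562,-.146,.069,-9)
c=cam('side');cv2.imwrite('pics/s1.png',cv2.resize(c['color'][90:270,200:400],None,fx=3,fy=3,interpolation=2))"
```

```text
shift cm [ 0.29  0.48 -0.18] turn [-0.47 -0.1  -0.14]
```

View pics/s1.png

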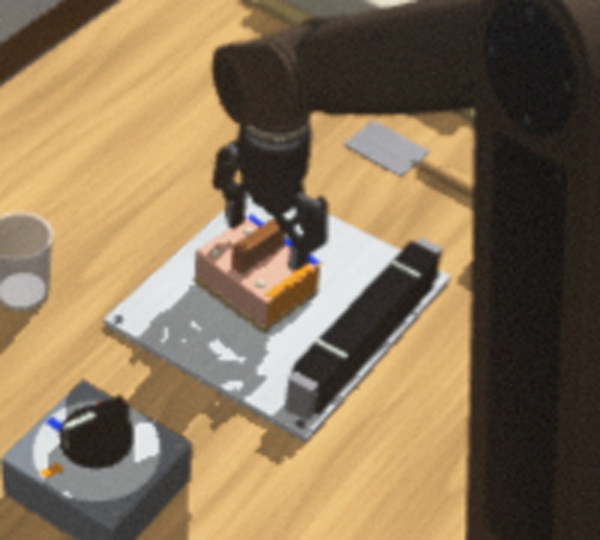

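The crop shows the open fingers at about (235,200) and (305,240), one on each side of the rib at (258,245), so the grasp is good. Closing now.

Emit:
arm_command(series=[0.1,0.2,-0.1,0,0,0,0.5,0.1,0.2,-0.1,0,0,0,0.8,0.1,0.2,-0.1,0,0,0,1,0.1,0.2,-0.1,0,0,0,1,0.1,0.2,-0.1,0,0,0,1,0.1,0.2,-0.1,0,0,0,1,0.1,0.2,-0.1,0,0,0,1,0.1,0.2,-0.1,0,0,0,1,0.1,0.2,-0.1,0,0,0,1,0.1,0.2,-0.1,0,0,0,1])

```text
time: 3.08
eef_pos: [0.5638, -0.1479, 0.0732]
tcp_rot: [0.761, 0.649, 0.001, 0.001]
contact_force: [3.0, -0.6, 3.5]
opening: 0.199
finger_force: 63.3
```

```bash
python3 -c "
from h import *
goto(.562,-.146,.077,-9)
goto(.52,-.1545,.077,-90.4)"
```

```text
shift cm [ 0.16 -0.21 -0.38] turn [ 0.13  0.03 -0.05]
shift cm [-1.34 -4.22 -0.39] turn [ 1.300e-01 -7.000e-02  8.135e+01]
```

Emit:
arm_command(series=[0,0,-0.5,0,0,0,1,0,0,-0.9,0,0,0,1,0,0,-0.9,0,0,6,1,0,0,-0.9,0,0,12,1,0,0,-0.9,0,0,18,1,0,0,-0.9,0,0,24,1,0,0,-0.9,0,0,30,1,0,0,-0.9,0,0,36,1,0,0,-0.9,0,0,41,1])

```text
time: 3.83
eef_pos: [0.5606, -0.1465, 0.0791]
tcp_rot: [0.941, 0.339, -0.002, -0.002]
contact_force: [0.0, 0.3, -5.3]
opening: 0.194
finger_force: 62.0
```

Emit:
arm_command(series=[0,0,0,0,0,6,1,0,0,0,0,0,12,1,0,0,0,0,0,18,1,0,0,0,0,0,24,1,0,0,0,0,0,30,1,0,0,0,0,0,36,1,0,0,0,0,0,40.4,1,0,0,0,0,0,40.4,1,0,0,0,0,0,40.4,1])

```text
time: 4.58
eef_pos: [0.5612, -0.1468, 0.0797]
tcp_rot: [1.0, -0.003, -0.002, -0.001]
contact_force: [-0.2, -0.2, -6.1]
opening: 0.195
finger_force: 62.0
```

```bash
python3 - <<'E'
from h import *
goto(.495,-.1545,.081,-90.4)
c=cam("top");cv2.imwrite('pics/t2.png',cv2.resize(c['color'][150:245,185:360],None,fx=4,fy=4,interpolation=2))
H=hsv(c)
m=cv2.inRange(H,(100,120,60),(130,255,255)); k=np.zeros_like(m); k[195:225,270:345]=m[195:225,270:345]
v,u=np.nonzero(k); print(len(u)); w=ray(c,np.c_[u,v],.07)[:,:2]; print(w.min(0),w.max(0),cv2.minAreaRect(np.float32(w)))
E
```

```text
shift cm [-6.62  0.81 -0.11] turn [-0.09  0.22  0.07]
0Traceback (most recent call last):
  File "<stdin>", line 6, in <module>
  File "h.py", line 7, in ray
    p=cv2.undistortPoints(np.float32(uv).reshape(-1,1,2),c["K"],c["D"])[:,0]
      ~~~~~~~~~~~~~~~~~~~^^^^^^^^^^^^^^^^^^^^^^^^^^^^^^^^^^^^^^^^^^^^^^
cv2.error: OpenCV(4.12.0) /io/opencv/modules/calib3d/src/undistort.dispatch.cpp:347: error: (-215:Assertion failed) CV_IS_MAT(_src) && CV_IS_MAT(_dst) && (_src->rows == 1 || _src->cols == 1) && (_dst->rows == 1 || _dst->cols == 1) && _src->cols + _src->rows - 1 == _dst->rows + _dst->cols - 1 && (CV_MAT_TYPE(_src->type) == CV_32FC2 || CV_MAT_TYPE(_src->type) == CV_64FC2) && (CV_MAT_TYPE(_dst->type) == CV_32FC2 || CV_MAT_TYPE(_dst->type) == CV_64FC2) in function 'cvUndistortPointsInternal'
```

View pics/t2.png

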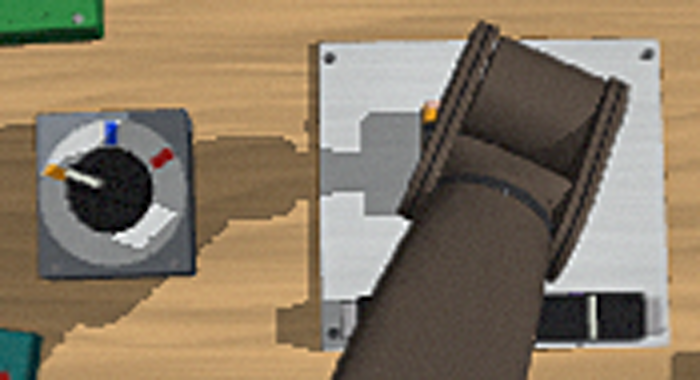

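Emit:
arm_command(series=[-2,0.3,0,0,0,0,1,-4,0.6,0,0,0,0,1,-5.5,0.8,0,0,0,0,1,-6.2,0.8,0,0,0,0,1,-6.2,0.8,0.3,0,0,0,1,-6.2,0.8,0.5,0,0,0,1,-6.2,0.8,0.6,0,0,0,1,-6.2,0.8,0.6,0,0,0,1])

```text
time: 5.3
eef_pos: [0.5015, -0.155, 0.0752]
tcp_rot: [1.0, -0.004, 0.0, -0.0]
contact_force: [0.4, -0.1, -6.0]
opening: 0.194
finger_force: 62.0
```

```bash
python3 - <<'E'
from h import *
goto(.485,-.1545,.073,-90.4)
c=cam("side");cv2.imwrite('pics/s3.png',cv2.resize(c['color'][120:240,225:365],None,fx=5,fy=5,interpolation=2))
E
```

```text
shift cm [-1.65 -0.04  0.22] turn [-0.   -0.02 -0.02]
```

View pics/s3.png

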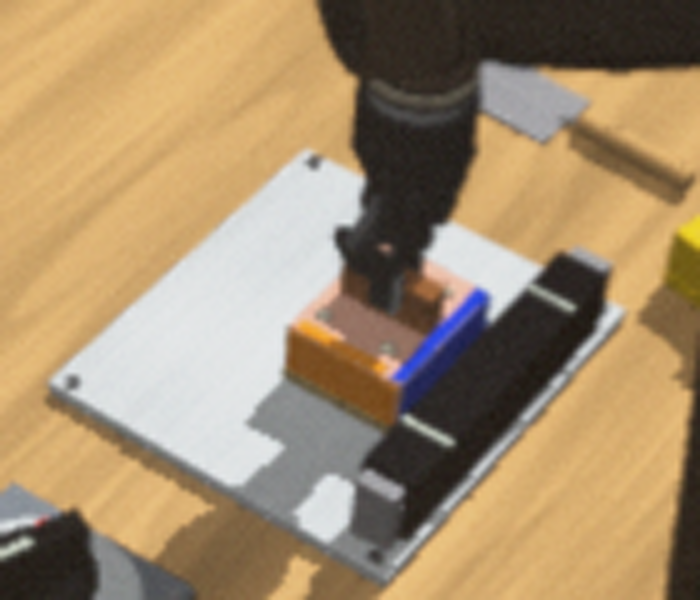

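The blue face (435,335) now looks at the bar, parallel to it and between the white lines at (430,430) and (550,298). I'll lower the last couple of millimetres and push in gently.

Emit:
arm_command(series=[0,0,0.2,0,0,0,1,0,0,0.3,0,0,0,1,-0.4,0,0.3,0,0,0,1,-0.8,0,0.3,0,0,0,1,-1.0,0,0.3,0,0,0,1,-1.2,0,0.3,0,0,0,1,-1.2,0,0.3,0,0,0,1])

```text
time: 5.93
eef_pos: [0.4894, -0.1554, 0.0733]
tcp_rot: [1.0, -0.004, 0.001, 0.001]
contact_force: [2.3, 0.4, 1.1]
opening: 0.195
finger_force: 62.8
```

Emit:
arm_command(series=[-0.1,0,0,0,0,0,1,-0.2,0,0,0,0,0,1,-0.3,0,0,0,0,0,1,-0.3,0,0,0,0,0,1])

```text
time: 6.27
eef_pos: [0.4877, -0.1553, 0.0734]
tcp_rot: [1.0, -0.004, 0.003, 0.001]
contact_force: [7.6, 1.5, 0.8]
opening: 0.198
finger_force: 62.9
```

Emit:
arm_command(series=[-0.1,0,0,0,0,0,1,-0.2,0,0,0,0,0,1,-0.2,0,0,0,0,0,1,-0.2,0,0,0,0,0,1])

```text
time: 6.6
eef_pos: [0.4875, -0.1553, 0.0738]
tcp_rot: [1.0, -0.004, 0.005, 0.001]
contact_force: [10.9, 1.7, -2.1]
opening: 0.197
finger_force: 62.5
```

Emit:
arm_command(series=[0.1,0,0.05,0,0,0,1,0.2,0,0.1,0,0,0,1,0.25,0,0.1,0,0,0,1,0.25,0,0.1,0,0,0,0.7,0.25,0,0.1,0,0,0,0.5,0.25,0,0.1,0,0,0,0.3,0.25,0,0,0,0,0,0,0.25,0,0,0,0,0,0,0.25,0,0,0,0,0,0,0.25,0,0,0,0,0,0])

```text
time: 7.43
eef_pos: [0.4861, -0.1549, 0.0722]
tcp_rot: [1.0, -0.004, -0.0, -0.0]
contact_force: [0.3, -0.5, -0.4]
opening: 1.0
finger_force: 0.0
```

Emit:
arm_command(series=[0,0,0,0,0,0,0,0,0,-2,0,0,0,0,0,0,-5,0,0,0,0,0,0,-9,0,0,0,0,3,-4,-12,0,0,0,0,4,-8,-14,0,0,0,0,4,-12,-14,0,0,0,0,4,-16,-14,0,0,0,0,4,-16,-14,0,0,0,0,4,-16,-14,0,0,0,0])

```text
time: 8.27
eef_pos: [0.5275, 0.0079, 0.2128]
tcp_rot: [1.0, -0.002, 0.0, -0.0]
contact_force: [0.7, -0.8, 0.4]
opening: 0.999
finger_force: 0.0
```

```bash
python3 - <<'E'
from h import *
c=cam("top");cv2.imwrite('pics/t4.png',cv2.resize(c['color'][150:245,185:360],None,fx=4.5,fy=4.5,interpolation=2))
E
```

```text
(no output)
```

View pics/t4.png

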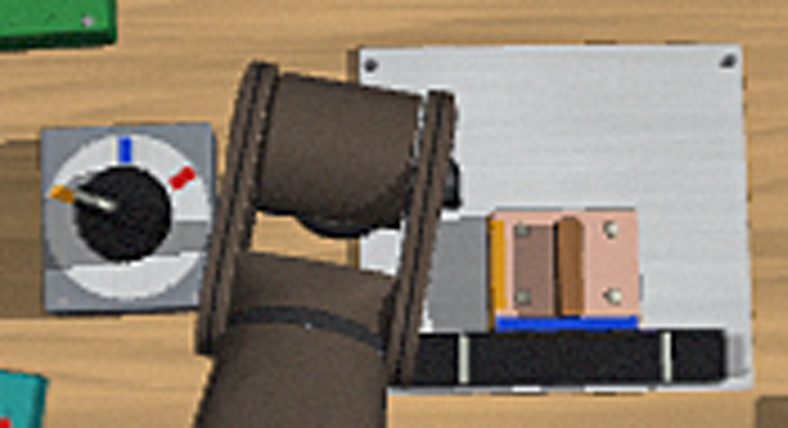

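The mould stands with its blue strip (crop y≈322) against the bar's front edge. It's parallel to the bar and spans x 497–638, between the white lines at 464 and 667. Next I'll locate the knob axis.

```bash
python3 - <<'E'
from h import *
c=cam("top");H=hsv(c)
m=cv2.inRange(H,(0,0,0),(180,255,70)); k=np.zeros_like(m); k[183:214,198:228]=m[183:214,198:228]
n,l,s,_=cv2.connectedComponentsWithStats(k); i=1+s[1:,4].argmax(); print(s[i])
v,u=np.nonzero(l==i); w=ray(c,np.c_[u,v],.086)[:,:2]
print(cv2.minEnclosingCircle(np.float32(w)),w.min(0),w.max(0))
m=cv2.inRange(H,(100,120,60),(130,255,255)); k=np.zeros_like(m); k[205:230,285:335]=m[205:230,285:335]
v,u=np.nonzero(k); w=ray(c,np.c_[u,v],.062)[:,:2]; print("blue",w.min(0),w.max(0),cv2.minAreaRect(np.float32(w)))
goto(.532,.1686,.15,-20.2); goto(.532,.1686,.092,-20.2)
E
```

```text
[201 187  22  21 339]
((0.5310803651809692, 0.17086058855056763), 0.036511849611997604) [0.49930042 0.13648815] [0.5660451  0.20621882]
blue [ 0.44238375 -0.20765318] [ 0.45292503 -0.10405833] ((0.4478470981121063, -0.15588346123695374), (0.10349904000759125, 0.0099922064691782), 89.05158996582031)
shift cm [  0.36 -16.36   6.21] turn [ 2.000e-02  3.000e-02 -7.016e+01]
shift cm [  0.36 -16.37  12.01] turn [ 2.000e-02  3.000e-02 -7.016e+01]
```

Emit:
arm_command(series=[0.3,-4,3,0,0,-7,0,0.3,-8,6,0,0,-14,0,0.3,-12,6,0,0,-21,0,0.3,-16,6,0,0,-28,0,0.3,-16.5,6,0,0,-35,0,0.3,-16.5,6,0,0,-42,0,0.3,-16.5,6,0,0,-49,0,0.3,-16.5,6,0,0,-56,0,0.3,-16.5,6,0,0,-63,0,0.3,-16.5,6,0,0,-70,0])

```text
time: 9.2
eef_pos: [0.5323, 0.168, 0.1519]
tcp_rot: [0.82, 0.572, -0.0, 0.0]
contact_force: [0.2, -0.3, 0.6]
opening: 1.001
finger_force: 0.0
```

Emit:
arm_command(series=[0,0,0,0,0,0,0,0,0,2,0,0,0,0,0,0,4,0,0,0,0,0,0,5.8,0,0,0,0,0,0,5.8,0,0,0,0,0,0,5.8,0,0,0,0])

```text
time: 9.7
eef_pos: [0.5313, 0.1686, 0.0932]
tcp_rot: [0.822, 0.569, -0.001, -0.001]
contact_force: [-0.1, 0.0, 1.0]
opening: 1.0
finger_force: 0.0
```

```bash
python3 - <<'E'
from h import *
goto(.5315,.170,.092,-20.2)
c=cam("side");cv2.imwrite('pics/s5.png',cv2.resize(c['color'][180:290,180:290],None,fx=5,fy=5,interpolation=2))
E
```

```text
shift cm [ 0.14 -0.03  0.12] turn [-0.15  0.09 -0.45]
```

View pics/s5.png

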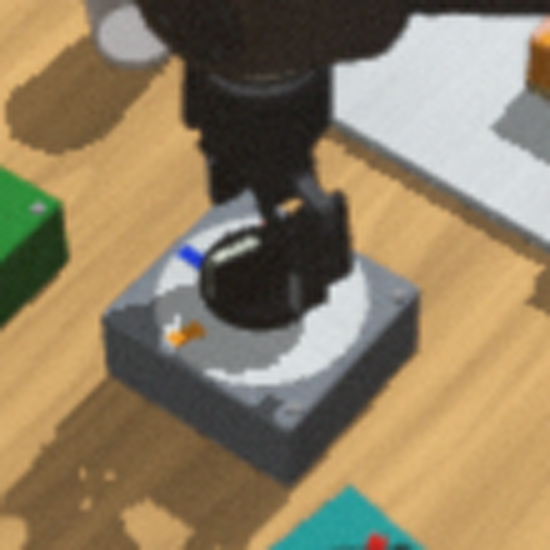

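The grey knob's bar lies between the fingers, with its white pointer at (237,250) and one finger at about (325,255). Closing on it.

Emit:
arm_command(series=[0.1,0,0.1,0,0,0,0.5,0.1,0,0.1,0,0,0,0.8,0.1,0,0.1,0,0,0,1,0.1,0,0.1,0,0,0,1,0.1,0,0.1,0,0,0,1,0.1,0,0.1,0,0,0,1,0.1,0,0.1,0,0,0,1,0.1,0,0.1,0,0,0,1], force=60)

```text
time: 10.42
eef_pos: [0.5337, 0.1703, 0.0942]
tcp_rot: [0.821, 0.571, 0.001, 0.001]
contact_force: [3.6, -1.6, 1.5]
opening: 0.194
finger_force: 61.8
```

Emit:
arm_command(series=[0,0.15,0.5,0,0,0,1,0,0.15,1.0,0,0,0,1,0,0.15,1.4,0,0,0,1,0,0.15,1.6,0,0,0,1,0,0.15,1.7,0,0,0,1,0,0.15,1.7,0,0,0,1])

```text
time: 10.92
eef_pos: [0.5342, 0.1704, 0.0801]
tcp_rot: [0.821, 0.57, -0.001, -0.0]
contact_force: [-5.7, -2.1, 16.2]
opening: 0.193
finger_force: 64.0
```

Emit:
arm_command(series=[0,0,0,0,0,4,1,0,0,0,0,0,8,1,0,0,0,0,0,12,1,0,0,0,0,0,16,1,0,0,0,0,0,20,1,0,0,0,0,0,24,1,0,0,0,0,0,28,1,0,0,0,0,0,32,1])

```text
time: 11.58
eef_pos: [0.5338, 0.1707, 0.0801]
tcp_rot: [0.947, 0.32, -0.001, -0.001]
contact_force: [-5.4, -1.0, 18.1]
opening: 0.194
finger_force: 64.1
```

Emit:
arm_command(series=[0,0,0,0,0,4,1,0,0,0,0,0,9,1,0,0,0,0,0,14,1,0,0,0,0,0,19,1,0,0,0,0,0,24,1,0,0,0,0,0,29,1,0,0,0,0,0,33,1,0,0,0,0,0,36,1,0,0,0,0,0,36,1,0,0,0,0,0,36,1])

```text
time: 12.42
eef_pos: [0.5338, 0.1713, 0.0801]
tcp_rot: [1.0, 0.013, -0.001, -0.001]
contact_force: [-6.8, -0.0, 17.9]
opening: 0.197
finger_force: 64.1
```

```bash
python3 - <<'E'
from h import *
goto(.5338,.1707,.0942,-89.2); print(telemetry.get_state()["wrist_torque"])
c=cam("side");cv2.imwrite('pics/s6.png',cv2.resize(c['color'][180:290,180:290],None,fx=5,fy=5,interpolation=2))
E
```

```text
shift cm [-0.    0.05 -1.41] turn [-0.12  0.08  0.68]
[ 0.14739409  1.19777858 -0.06141444]
```

View pics/s6.png

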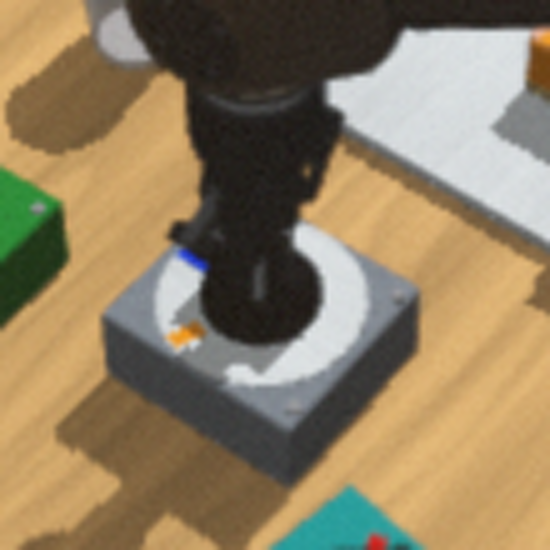

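The bar now runs towards the blue mark (190,258), and the tool has turned 68.0° of the 68.75° needed. I'll add 0.7° and let the knob rise while still held.

Emit:
arm_command(series=[0,0,0,0,0,0.7,1,0,0,0,0,0,0.7,1,0,0,-0.3,0,0,0.7,1,0,0,-0.6,0,0,0.7,1,0,0,-0.9,0,0,0.7,1,0,0,-1.2,0,0,0.7,1,0,0,-1.5,0,0,0.7,1,0,0,-1.6,0,0,0.7,1,0,0,-1.6,0,0,0.7,1])

```text
time: 13.22
eef_pos: [0.5336, 0.1712, 0.0923]
tcp_rot: [1.0, 0.007, 0.0, -0.001]
contact_force: [2.0, 5.3, 0.8]
opening: 0.196
finger_force: 61.8
```

Emit:
arm_command(series=[0,0,-0.1,0,0,0,1,0,0,-0.2,0,0,0,1,0,0,-0.2,0,0,0,0.7,0,0,-0.2,0,0,0,0.4,0,0,-0.2,0,0,0,0,0,0,-0.2,0,0,0,0,0,0,-0.2,0,0,0,0,0,0,-0.2,0,0,0,0])

```text
time: 13.88
eef_pos: [0.5335, 0.1699, 0.0943]
tcp_rot: [1.0, 0.007, -0.0, 0.0]
contact_force: [-0.1, 0.0, -0.2]
opening: 0.983
finger_force: 0.0
```

Emit:
arm_command(series=[0,0,-2,0,0,0,0,0,0,-5,0,0,0,0,0,0,-9,0,0,0,0,0,0,-13,0,0,0,0,0,4,-15,0,0,0,0,0,8,-15,0,0,0,0,0,12,-15,0,0,0,0,0,14,-15,0,0,0,0,0,14,-15,0,0,0,0])

```text
time: 14.63
eef_pos: [0.5358, 0.0264, 0.2448]
tcp_rot: [1.0, 0.005, 0.0, 0.001]
contact_force: [0.4, 0.5, -0.4]
opening: 0.999
finger_force: 0.0
```

```bash
python3 - <<'E'
from h import *
c=cam("top");H=hsv(c); cv2.imwrite('pics/t7.png',cv2.resize(c['color'][150:245,185:360],None,fx=4.5,fy=4.5,interpolation=2))
m=cv2.inRange(H,(100,120,60),(130,255,255)); k=np.zeros_like(m); k[205:230,285:335]=m[205:230,285:335]
v,u=np.nonzero(k); w=ray(c,np.c_[u,v],.062)[:,:2] if len(u) else 0; print("blue",len(u),w.min(0),w.max(0))
E
```

```text
blue 89 [ 0.44238375 -0.20765318] [ 0.45292503 -0.10405833]
```

View pics/t7.png

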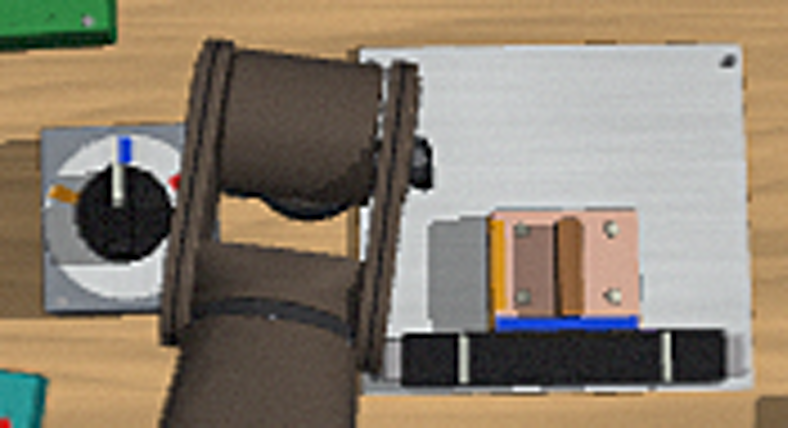

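The pointer is at the blue mark (crop 120,160), the mould hasn't moved, and the arm is clear. Handing in.

```bash
python3 -c "
from plant import ctrl; print(ctrl.sign_off())"
```

```text
the job is handed in; nothing more can be done
None
```

The job is handed in, with no verdict returned: the mould's blue face is flush against the lamp bar and centred in the window, the knob points to the blue mark and was released there (height when let go matched fully up), and the arm is clear of everything.

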